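Load two cells into the spring magazine

ROBOT

A 7-joint arm with a two-finger parallel gripper is mounted at the origin on a cart in front of the work surface, level with it; the furniture and walls round the work are solid. World frame = base frame: x ahead of the robot, y to its left, z up, the work surface at z = 0. Lengths are in m, angles in rad, forces in N, time in s.
With the tool pointing down it reaches from about 0.425 to 0.95 m from the base axis. Payload 4.7 kg.
Tool frame: the origin (TCP) lies between the finger pads; the fingertips stand 25 mm ahead of it and the grasp point (between the pads) lies 6 mm ahead of it; z points along the fingers, y is the line along which they close (so a half turn about z gives the same grasp; the last joint's range is limited). The gripper opens to 85 mm and grips with 20 to 120 N. Pads are 22 mm wide; open, the fingers measure 114 mm over their backs; the gripper's body (76 mm by 85 mm) begins 54 mm behind the grasp point. The pads swing forward as they close: fully open they stand 13 mm farther back than shut.
Start: joints at [1.283, 0.469, -0.049, 1.532, 0.024, 1.141, -0.082], TCP at [0.173, -0.653, 0.256] pointing down, gripper open.
Joint ranges: [-2.59, 2.59], [-0.33, 1.99], [-1.39, 1.29], [0.1, 2.45], [-1.04, 4.18], [0.21, 1.99], [-2.66, 2.66]. Speed limits (rad/s): [2.57, 2.57, 3.14, 3.14, 3.14, 3.14, 3.14].

INTERFACE

Orientations are given as a 3x3 rotation matrix whose columns are the frame's x, y, z axes.
In Python, from rig import * gives the robot as it stands. Calls block until the motion is done:
- movep(position, orientation): joint-space move of the TCP to a pose.
- move_l(position, attitude=None, feed=0.15, until_force=None): straight line of the TCP; attitude=None keeps the orientation; feed is the mean speed in m/s. With until_force (N) it stops when the force on the tool has changed by that much, and returns True; else False.
- move_joints(angles): joint-space move.
- command_gripper(opening, newtons=None): finger opening in m; newtons is the grip in N (None keeps the last); returns when the fingers have stopped.
- sleep(seconds).
- inverse_kinematics(position, orientation): joint angles nearest the present ones, or None.
- sense(): the state.
- camera(name): name is "side" or "top" or "wrist"; returns (picture, depth): 420x560x3 uint8, red, green, blue; 420x560 float32, m along the optical axis (not along the pixel's ray), 0 where there is no reading.
- camera_params(name): a dict with "K" (3x3 intrinsics, pixels), "position" and "rotation" of the camera in the world; the wrist camera has in their place "tool_from_camera" (4x4, takes a point from camera to tool coordinates, whose origin is the TCP and whose axes are the flange's). Camera axes: x right, y down, z forward; pixel columns grow to the right and rows downward; lengths in m; the calibration is good to about 2 mm. A picture is of the moment at which its call begins: read the wrist's pose just before it. camera_params takes no time and is no camera call.
A pose or a line that the arm cannot do raises Unreachable and nothing moves.
- finish_job(): hands the job in; it is judged then, once.
The state is a dict: "time_s": time; "joint_pos": joint angles; "qd": joint speeds; "joint_efforts": joint torques, N m; "position": TCP position; "tcp_rot": TCP orientation; "wrist_force": force on the tool from outside, world axes, zero at the start; "ft_torque": the same for the moment, N m; "finger_gap": finger opening in m; "gripper_force": force on a finger pad.
Only numpy, scipy, OpenCV 4.12 (cv2) and the standard library are available. Lean on these libraries where they do the work, as an engineer would, in place of code of your own. Each camera call takes 0.05 s, during which the arm holds its last target. There are 200 camera calls.

TASK

Load the two loose battery cells, one at a time, into the spring-loaded cell magazine: set each cell lengthwise in the slot from above and push it down past the two spring lips until it is caught underneath them, so that both lie stacked level in the magazine with both lips sprung back over the upper one. Press with care, feeling for the end of the travel: stop as soon as the stack meets its firm bottom and do not force it; leave the other small parts nearby where they are.

Things in the scene. Friction and masses are not known exactly. Their poses are not given: they have to be found in the camera images.
- magazine: Spring magazine for battery cells, screwed to the worktop: aluminium foot plate 70 (x) x 140 (y) x 8 mm with a grey plastic head on it. Origin: centre of the foot's underside; z up. Cells go in from above and lie lengthwise along its y, centred at x = y = 0, one above the other. Pressing a cell against the magazine with more than 20 N, or the magazine with the fingers over 20 N, does damage.
- head_nominal (a point): Fixed point of the foot, 11 mm above its underside: where the head's underside is at its lowest setting. The head is held on two threaded columns at y = +-50 mm and has been set 0 to 18 mm above this: differently each time, not measured here, and firm. Every head height given below is for the lowest setting: add this unknown 0 to 18 mm.
- slot_mouth (a point): Fixed point of the foot, z = 89 mm: centre of the slot mouth, level with the tops of the head's two end towers (lowest setting). Towers: y 17.5 to 34 mm each side, 28 mm wide in x; the 35 mm gap between them is open to both x sides above z = 37 mm, so closed fingertips up to 30 mm thick in x can follow a cell down. Guide slot in the towers 17 (x) x 53 (y) mm, flared over the top 10 mm.
- lip_line (a point): Fixed point of the foot, z = 60 mm: flat underside of the two spring lips (lowest setting). Each lip reaches 4.5 mm into the slot from its end, with a ramp on top from z = 74 to 66 mm. A cell laid in rests on both ramps, underside at about z = 71 mm. Pushing its middle down with 4 to 9 N drives the lips aside; once its top is below this line they spring back over it.
- stack_bottom (a point): Fixed point of the foot, z = 28 mm: where the spring follower carrying the cells meets a firm buffer (12 N per mm after the first 5 N; lowest setting). Above it the soft follower pushes the cells up against the lips with 2 N (empty) to 5 N (two cells). From the lips to the buffer a single cell can be pushed 17 mm, two stacked cells only 2 mm.
- lip_left (a joint): Slide of the spring lip at the magazine's +y end, m: 0 = sprung out over the slot, 0.0045 = pushed back clear of the slot.
- lip_right (a joint): Slide of the spring lip at the magazine's -y end, m: 0 = sprung out over the slot, 0.0045 = pushed back clear of the slot.
- cell_1: Round battery cell lying on its side, 15 mm wide and high, 50 mm long along its y, 30 g. Origin at the centre of its underside, z up. Either way round and either cell first is right.
- cell_2: Second battery cell, same as cell_1.
- heatsink: Bystander: black finned heat-sink block, 40 x 60 x 28 mm, origin at the centre of its underside. Leave it alone.
- relay: Bystander: small grey-blue relay cube, 22 x 29 x 34 mm, origin at the centre of its underside. Leave it alone.
- adapter: Bystander: pale coaxial adapter lying on its side, 21 x 50 x 22 mm, origin at the centre of its underside. Leave it alone.
Things that resemble listed ones, but are neither listed nor needed, are in the scene too. Leave any orange or yellow look-alike of the cell_1 alone.

How it is judged:
By the outcome, as a careful person would: the job done as asked, in the order asked, and still so for the second after the job is handed in, with the robot touching nothing.
It also fails if it takes over 72 s, if anything falls off the work surface, if the arm or the gripper's body presses on something with over 40 N, if the wrist force passes 120 N, or if a joint passes its speed limit or range.

## Working session

There is one attempt and no reset: what is moved stays moved. The work goes in short steps, each a Python script; the robot and the scene stay as the last script left them, time stands still between calls to the robot, and variables do not carry over. Pictures are saved under pics/ and viewed, at most 10 in all, crops included, and the job is handed in when it is done.

```bash
ls; mkdir -p pics; python3 - <<'E'
from rig import *
import cv2,numpy as np
for n in ("top","side"):
    p,d=camera(n); cv2.imwrite(f"pics/{n}0.png",p[:,:,::-1]); np.savez(f"{n}0.npz",p=p,d=d)
    print(n,camera_params(n), (d==0).mean())
print(camera_params("wrist"))
s=sense();print(s)
E
```

```text
pics
top {'K': array([[458.5008811 ,   0.        , 277.48617479],
       [  0.        , 458.5008811 , 212.37491974],
       [  0.        ,   0.        ,   1.        ]]), 'position': array([0.50135408, 0.1361507 , 0.92265416]), 'rotation': array([[ 0.00321766, -0.99982659,  0.01834201],
       [-0.99931798, -0.0025402 ,  0.03683923],
       [-0.03678625, -0.01844804, -0.99915286]])} 0.004005102040816327
side {'K': array([[536.29971104,   0.        , 278.08698639],
       [  0.        , 536.29971104, 201.86396749],
       [  0.        ,   0.        ,   1.        ]]), 'position': array([-0.08242147, -0.48359906,  0.64240009]), 'rotation': array([[ 0.71375949, -0.36150027,  0.59988744],
       [-0.70029345, -0.3826356 ,  0.60264342],
       [ 0.01168253, -0.8502397 , -0.52626606]])} 0.004111394557823129
{'K': array([[300.39475041,   0.        , 275.94332846],
       [  0.        , 300.39475041, 214.56727865],
       [  0.        ,   0.        ,   1.        ]]), 'tool_from_camera': array([[ 9.64557391e-04, -9.53764882e-01, -3.00552191e-01,
         7.77818992e-02],
       [ 9.99999498e-01
[... 365 characters left out ...]
9]), 'qd': array([ 0.00176432, -0.00090797,  0.00179123, -0.00233844, -0.00068465,
        0.0011734 ,  0.0007431 ]), 'joint_efforts': array([ 4.70045015e-04, -5.11513638e+01, -4.73155919e-02, -2.38391322e+01,
        1.06569726e-02,  4.41670592e-03,  1.76686927e-05]), 'position': array([ 0.17264323, -0.65204358,  0.25534994]), 'tcp_rot': array([[ 9.66684944e-01,  2.55968646e-01, -5.21079283e-04],
       [ 2.55969169e-01, -9.66683405e-01,  1.72597310e-03],
       [-6.19236980e-05, -1.80185244e-03, -9.99998375e-01]]), 'wrist_force': array([ 1.02239873, -0.26549005,  0.37740464]), 'ft_torque': array([0.01700681, 0.02167818, 0.05393793]), 'gripper_force': 0.0, 'finger_gap': 0.08573560572447579}
```

View pics/top0.png

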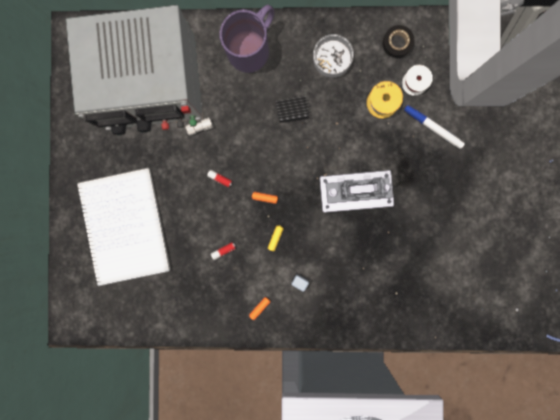

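View pics/side0.png

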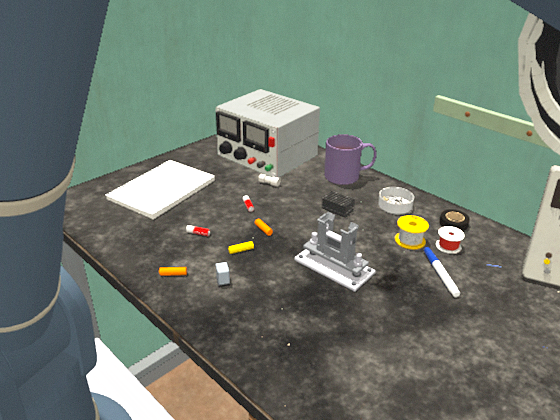

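Top view: the two red/white cells are at about (219,179) and (223,251), and the magazine is at (357,191), long axis along the image columns. The orange and yellow ones are look-alikes. I'll measure these next.

```bash
cat > h.py <<'E'
import numpy as np, cv2
from rig import *
def pose(n, s=None):
    c=camera_params(n); K=c["K"]
    if n=="wrist":
        T=c["tool_from_camera"]; R=s["tcp_rot"]@T[:3,:3]; p=s["position"]+s["tcp_rot"]@T[:3,3]
    else: R,p=c["rotation"],c["position"]
    return K,R,p
def ray(n,uv,z,s=None):
    K,R,p=pose(n,s); uv=np.atleast_2d(uv).astype(float)
    d=np.c_[uv,np.ones(len(uv))]@np.linalg.inv(K).T@R.T
    return p+d*((z-p[2])/d[:,2])[:,None]
def cloud(n,d,s=None):
    K,R,p=pose(n,s); v,u=np.mgrid[:d.shape[0],:d.shape[1]]
    P=np.stack([(u-K[0,2])/K[0,0]*d,(v-K[1,2])/K[1,1]*d,d],-1)
    return P@R.T+p
def rect(P):  # centre, long-axis angle, sizes (long,short) of xy points
    (c,sz,a)=cv2.minAreaRect((P[:,:2]*1000).astype(np.float32)); a=np.deg2rad(a)
    if sz[0]<sz[1]: a+=np.pi/2; sz=sz[::-1]
    return np.array(c)/1000,(a+np.pi/2)%np.pi-np.pi/2,np.array(sz)
def Rdown(yaw): # tool y axis (closing line) at angle yaw in world, z down
    y=np.array([np.cos(yaw),np.sin(yaw),0]); z=np.array([0,0,-1.]); return np.c_[np.cross(y,z),y,z]
E
python3 - <<'E'
from h import *
for n,boxes in (("top",{"c1":(200,165,240,195),"c2":(203,238,243,264)}),("side",{"c1":(238,190,258,215),"c2":(180,220,216,242)})):
    f=np.load(f"{n}0.npz");p,d=f["p"],f["d"]; X=cloud(n,d)
    hsv=cv2.cvtColor(p,cv2.COLOR_RGB2HSV)
    for k,(a,b,c,e) in boxes.items():
        m=np.zeros(d.shape,bool); m[b:e,a:c]=(p[b:e,a:c].max(2)>110)
        v,u=np.nonzero(m); print(n,k,m.sum(),rect(ray(n,np.c_[u,v],0.0075)), "zmax",np.percentile(X[m][:,2],[50,95]))
    if n=="top":
        m=np.zeros(d.shape,np.uint8); m[160:222,310:402]=p[160:222,310:402].max(2)>120
        c=max(cv2.findContours(m,0,2)[0],key=cv2.contourArea)[:,0]
        print("foot",rect(ray(n,c,0.008)))
        z=X[165:217,315:400]; 
    else: z=X[205:290,290:380]
    q=z.reshape(-1,3); q=q[(q[:,2]>.07)&(q[:,2]<.13)]
    print(n,"high",len(q),q.min(0),q.max(0),np.percentile(q[:,2],[50,80,90,95,99]))
    t=q[q[:,2]>np.percentile(q[:,2],95)-.004]; print(rect(t),len(t))
E
```

```text
top c1 211 (array([0.58758026, 0.28797595]), np.float64(1.1099697228283647), array([53.40406036, 17.09191513])) zmax [0.01177695 0.01527503]
top c2 214 (array([0.44066446, 0.27950684]), np.float64(-1.1043678966334376), array([53.0806694 , 17.02861977])) zmax [0.01136354 0.0150661 ]
foot (array([0.56121417, 0.01361168]), np.float64(-1.487713681945316), array([142.25613403,  73.63597107]))
top high 505 [ 0.54223613 -0.02305218  0.07003304] [0.58004237 0.05119645 0.10465239] [0.09357495 0.10063802 0.10171123 0.1025411  0.10385556]
(array([0.56121344, 0.01303391]), np.float64(-1.4873408227479485), array([70.87521362, 34.5753746 ])) 166
side c1 218 (array([0.59275079, 0.29229102]), np.float64(0.8583684443704831), array([102.64308167,  42.58384323])) zmax [0.00311365 0.01597447]
side c2 351 (array([0.44410553, 0.28147766]), np.float64(-0.758353562790612), array([73.65715027, 69.02617645])) zmax [0.00228719 0.01523468]
side high 672 [ 0.54256839 -0.02828486  0.07010605] [0.58246062 0.046927   0.10605769] [0.08860218 0.09992217 0.10256794 0.10365929 0.10484067]
(array([0.56223486, 0.01076339]), np.float64(-1.4722707181861114), array([70.68109131, 35.49491501])) 140
```

```bash
python3 - <<'E'
from h import *
def snap(n):
    s=sense(); p,d=camera("wrist"); cv2.imwrite(f"pics/{n}.png",p[:,:,::-1]); np.savez(n+".npz",p=p,d=d,position=s["position"],tcp_rot=s["tcp_rot"])
    print(n,s["time_s"],s["position"],s["joint_pos"].round(2),s["wrist_force"])
movep([0.5612,0.0133,0.25],Rdown(0.083)); sleep(.3); snap("wmag")
command_gripper(0.045,30)
movep([0.5876,0.288,0.20],Rdown(-0.461)); sleep(.3); snap("wc1")
movep([0.4407,0.2795,0.20],Rdown(0.466)); sleep(.3); snap("wc2")
a=[cv2.imread(f"pics/{n}.png") for n in("wmag","wc2")]
cv2.imwrite("pics/w2.png",cv2.resize(np.hstack(a),(800,300),interpolation=cv2.INTER_AREA))
E
```

```text
wmag 3.1167 [0.56123129 0.01304255 0.24997578] [ 0.51  0.4  -0.79  1.78  0.31  1.09 -0.3 ] [ 0.09312482 -0.19574816  0.08550542]
wc1 5.025 [0.5881939  0.28674293 0.20026351] [-0.07  0.57 -0.65  1.62  0.38  1.08 -1.29] [ 0.43242403  0.70632053 -0.02103825]
wc2 6.0917 [0.44149051 0.27961377 0.19992663] [ 0.09  0.44 -0.94  1.92  0.42  1.   -0.57] [-0.21133091  0.97215196  0.74104983]
```

View pics/wmag.png

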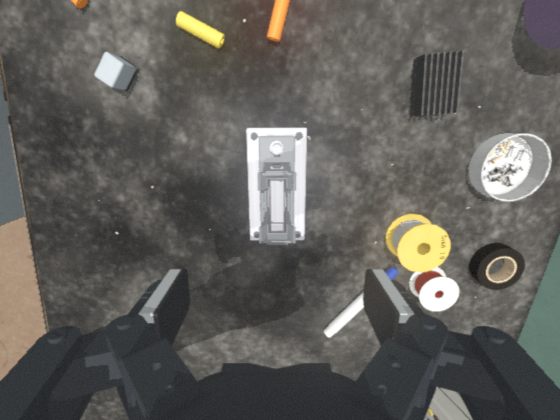

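View pics/wc2.png

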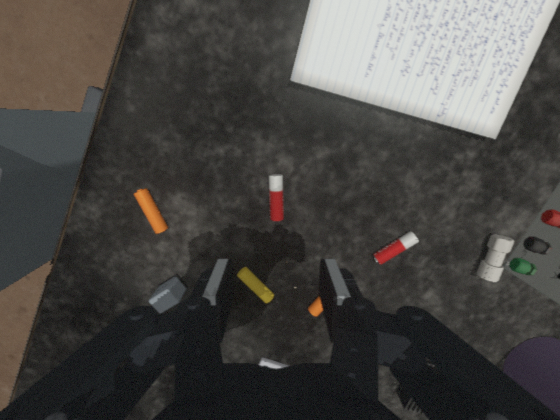

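The wrist views show the magazine foot at (248–306, 128–242), its slot at about (277,205), and cell 2 at (276,198), lined up with the fingers. I'll measure both and cell 1.

```bash
python3 - <<'E'
from h import *
def L(n): f=np.load(n+".npz"); return f["p"],f["d"],{k:f[k] for k in("position","tcp_rot")}
def comp(p,box,th):
    a,b,c,e=box; m=np.zeros(p.shape[:2],np.uint8); m[b:e,a:c]=p[b:e,a:c].max(2)>th
    m=cv2.morphologyEx(m,cv2.MORPH_CLOSE,np.ones((3,3),np.uint8))
    return max(cv2.findContours(m,0,1)[0],key=cv2.contourArea)[:,0]
p,d,s=L("wmag"); c=comp(p,(235,115,320,255),130); print("foot",rect(ray("wrist",c,.008,s)))
X=cloud("wrist",d,s)[125:250,245:312].reshape(-1,3); q=X[(X[:,2]>.097)&(X[:,2]<.12)]
print("tops",len(q),rect(q),np.percentile(q[:,2],[25,50,75,90]), q.mean(0))
p,d,s=L("wc2"); c=comp(p,(255,165,300,230),120);print("c2",rect(ray("wrist",c,.0075,s)))
c=comp(p,(365,222,428,272),120);print("c1 from wc2",rect(ray("wrist",c,.0075,s)))
p,d,s=L("wc1")
K,R,t=pose("wrist",s); x=(np.array([.5876,.288,.0075])-t)@R; u,v=(K@x/x[2])[:2].astype(int); print(u,v)
c=comp(p,(u-35,v-35,u+35,v+35),120);print("c1",rect(ray("wrist",c,.0075,s)))
# top camera foot/tower re-check
f=np.load("top0.npz"); Y=cloud("top",f["d"])[160:222,310:402].reshape(-1,3); q=Y[(Y[:,2]>.097)]
print("top tower",rect(q),np.percentile(q[:,2],[25,50,75]))
E
```

```text
foot (array([0.56719257, 0.01101669]), np.float64(-1.4769052426612292), array([144.93690491,  79.4310379 ]))
tops 817 (array([0.56254663, 0.01220165]), np.float64(-1.484907226143834), array([70.79599762, 34.50190735])) [0.10024251 0.10232174 0.10319743 0.10371524] [0.56246134 0.01196361 0.10165778]
c2 (array([0.44379691, 0.27865033]), np.float64(-1.0419035198446567), array([49.80554962, 13.37834644]))
c1 from wc2 (array([0.58954279, 0.28668378]), np.float64(1.0848374050422596), array([51.2181778 , 15.27759266]))
273 195
c1 (array([0.58885437, 0.28524759]), np.float64(1.1029298562238221), array([49.40784836, 12.63977432]))
top tower (array([0.54727698, 0.06033214]), np.float64(-1.2838115577249223), array([171.43338013,  45.16674805])) [0.09987523 0.10104566 0.10243738]
```

```bash
python3 - <<'E'
from h import *
R=Rdown(0.486)
move_l([0.4422,0.2790,0.10],R,feed=.2)
print(move_l([0.4422,0.2790,0.0275],R,feed=.08,until_force=4))
s=sense();print(s["position"],s["wrist_force"])
command_gripper(0.0,25); s=sense();print(s["finger_gap"],s["gripper_force"],s["position"])
p0=s["position"]; move_l([p0[0],p0[1],.06]); move_l([p0[0],p0[1],.16],feed=.2)
sleep(.2)
s=sense(); p,d=camera("wrist"); cv2.imwrite("pics/held.png",p[:,:,::-1]); np.savez("held.npz",p=p,d=d,position=s["position"],tcp_rot=s["tcp_rot"])
print(s["finger_gap"],s["time_s"])
E
```

```text
False
[0.44246046 0.27933044 0.02786756] [0.54992758 0.36013794 0.13024295]
0.013516304534545038 27.46328115463257 [0.44255945 0.27922055 0.02799234]
0.01348013875600694 9.4417
```

View pics/held.png

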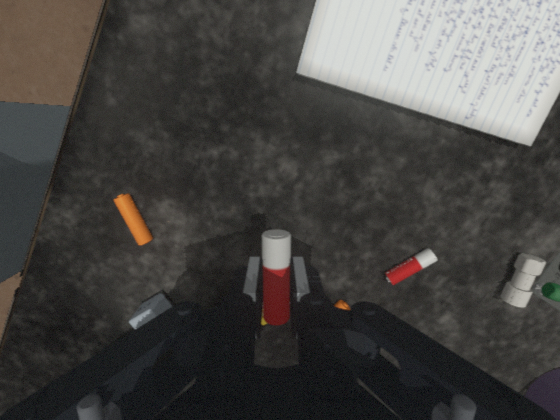

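Cell 2 is held between the pads: white end at (277,232), near end at about (277,325), cell 1 undisturbed at (412,266). I'll check where it sits along the fingers.

```bash
python3 - <<'E'
from h import *
f=np.load("held.npz"); p,d=f["p"],f["d"]; s={k:f[k] for k in("position","tcp_rot")}
X=(cloud("wrist",d,s)-s["position"])@s["tcp_rot"]
hsv=cv2.cvtColor(p,cv2.COLOR_RGB2HSV)
for v in list(range(226,250,2))+list(range(312,336,2)):
    print(v,p[v,277],X[v,277].round(4))
row=p[240,255:300].max(1); print(row); print(X[240,262].round(4),X[240,290].round(4),X[245,277].round(4))
E
```

```text
226 [50 51 46] [-0.0216  0.0022  0.1586]
228 [55 55 49] [-0.0241  0.0022  0.1597]
230 [105 104 101] [0.024  0.0016 0.0252]
232 [105 103 101] [0.0248 0.0016 0.0203]
234 [102 102 101] [0.0242 0.0016 0.0192]
236 [130 131 126] [0.0247 0.0016 0.0153]
238 [117 118 112] [0.024  0.0016 0.0144]
240 [178 178 173] [0.0238 0.0016 0.0125]
242 [179 179 174] [0.0226 0.0016 0.013 ]
244 [177 179 172] [0.0211 0.0016 0.0142]
246 [176 176 171] [0.0205 0.0016 0.0129]
248 [177 177 172] [0.019  0.0016 0.0141]
312 [97 30 30] [-0.016   0.0016  0.013 ]
314 [96 29 29] [-0.0175  0.0016  0.0133]
316 [97 30 28] [-0.0182  0.0016  0.0127]
318 [95 23 25] [-0.02    0.0017  0.0135]
320 [98 29 32] [-0.0211  0.0017  0.0132]
322 [94 24 21] [-0.022   0.0017  0.0129]
324 [93 32 28] [-0.0235  0.0017  0.0132]
326 [43 38 35] [-0.1377  0.0024  0.1583]
328 [39 33 33] [-0.1403  0.0025  0.1583]
330 [34 32 28] [-0.1429  0.0025  0.1583]
332 [43 40 39] [-0.1448  0.0025  0.1574]
334 [34 35 32] [-0.1471  0.0025  0.157 ]
[ 34  32  39  38  38  38  59 101 130 139 146 155 157 166 167 168 172 175
 178 176 179 181 178 177 175 177 176 173 172 168 167 163 158 152 141 109
  62  45  43  38  44  45  48  48  47]
[ 0.022  -0.0057  0.0168] [-0.0363  0.0151  0.1584] [0.0214 0.0016 0.0121]
```

```bash
python3 - <<'E'
from h import *
R=Rdown(0.084); x,y=.5613,.0123
movep([x,y,.175],R); sleep(.2)
move_l([x,y,.135],R,feed=.1); sleep(.2)
s=sense(); print(s["position"],s["wrist_force"],s["time_s"])
p,d=camera("wrist"); cv2.imwrite("pics/hover.png",p[:,:,::-1])
hit=move_l([x,y,.105],R,feed=.03,until_force=2.5)
sleep(.2); s=sense(); print(hit,s["position"],s["wrist_force"],s["ft_torque"],s["finger_gap"],s["time_s"])
p,d=camera("side"); cv2.imwrite("pics/s1.png",cv2.resize(p[195:295,280:390,::-1],None,fx=5,fy=5,interpolation=cv2.INTER_CUBIC))
E
```

```text
[0.56175912 0.01242311 0.13565846] [-0.23632042  0.92460584 -0.37150051] 11.5667
True [0.56089214 0.0124134  0.11037292] [ 0.6411697  -0.36325935  0.1028769 ] [ 0.04297256 -0.15674846  0.04089465] 0.013475924462849481 12.5833
```

View pics/s1.png

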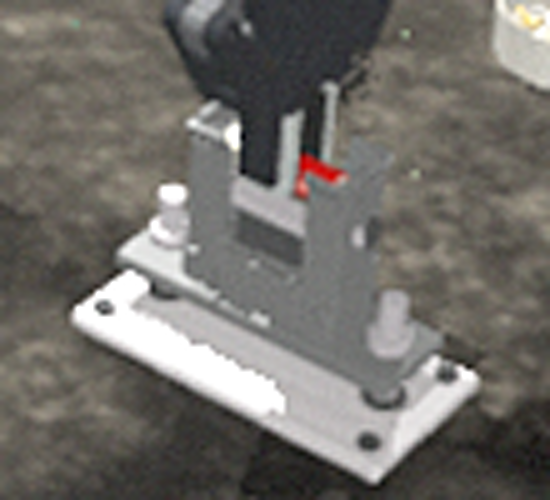

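The cell sits in the slot on the ramps; the red end shows between the towers. TCP at contact was 0.1104, so h is about 12 mm. Now I release, close the fingers and press.

```bash
cat > press.py <<'E'
from h import *
def press(x,y,R,z0,z1,step=.001,fmax=13,stop=None):
    z=z0; log=[]
    while z>z1-1e-9:
        hit=move_l([x,y,z],R,feed=.02,until_force=9); s=sense(); f=s["wrist_force"][2]
        log.append((round(z*1e3,1),round(s["position"][2]*1e3,1),round(f,1)))
        if hit or f>fmax: log.append("STOP hit=%s"%hit); break
        z-=step
    print(*log); s=sense(); print(s["position"],s["wrist_force"],s["time_s"])
    return log
E
python3 - <<'E'
from press import *
R=Rdown(0.084); x,y=.5611,.0123
command_gripper(.032,25); move_l([x,y,.150],R,feed=.12); command_gripper(0,25)
sleep(.15); s=sense(); print(s["position"],s["wrist_force"],s["finger_gap"],s["time_s"])
move_l([x,y,.128],R,feed=.06,until_force=4)
press(x,y,R,.126,.0945)
E
```

```text
[0.56106859 0.01235144 0.14985502] [-0.46013794  0.32633289  0.21232536] -2.947828761430553e-05 13.9917
(126.0, np.float64(126.1), np.float64(1.0)) (125.0, np.float64(125.0), np.float64(0.0)) (124.0, np.float64(124.2), np.float64(1.6)) (123.0, np.float64(123.2), np.float64(2.9)) (122.0, np.float64(122.0), np.float64(2.5)) (121.0, np.float64(121.0), np.float64(2.8)) (120.0, np.float64(120.0), np.float64(2.2)) (119.0, np.float64(119.0), np.float64(3.3)) (118.0, np.float64(117.7), np.float64(1.6)) (117.0, np.float64(116.6), np.float64(1.1)) (116.0, np.float64(115.7), np.float64(-0.1)) (115.0, np.float64(114.8), np.float64(0.5)) (114.0, np.float64(113.9), np.float64(0.2)) (113.0, np.float64(112.9), np.float64(-0.0)) (112.0, np.float64(112.0), np.float64(0.1)) (111.0, np.float64(111.0), np.float64(0.3)) (110.0, np.float64(110.1), np.float64(2.4)) (109.0, np.float64(109.0), np.float64(1.9)) (108.0, np.float64(108.0), np.float64(2.0)) (107.0, np.float64(106.9), np.float64(2.3)) (106.0, np.float64(106.0), np.float64(1.4)) (105.0, np.float64(105.0), np.float64(1.6)) (104.0, np.float64(103.9), np.float64(2.7)) (103.0, np.float64(103.0), np.float64(2.8)) (102.0, np.float64(101.9), np.float64(2.7)) (101.0, np.float64(100.9), np.float64(3.1)) (100.0, np.float64(99.9), np.float64(2.9)) (99.0, np.float64(98.7), np.float64(2.7)) (98.0, np.float64(97.8), np.float64(3.2)) (97.0, np.float64(96.9), np.float64(3.7)) (96.0, np.float64(95.9), np.float64(2.6)) (95.0, np.float64(94.9), np.float64(3.5))
[0.56090718 0.01222846 0.09488597] [-1.73052574  0.06831075  3.4856291 ] 22.5083
```

```bash
python3 - <<'E'
from press import *
R=Rdown(0.084); x,y=.5611,.0123
press(x,y,R,.092,.089,step=.003)
log=[]
for z in (.094,.096,.097,.098,.099,.100,.101,.102):
    move_l([x,y,z],R,feed=.03); sleep(.1); F=[sense()["wrist_force"][2] for _ in range(1)]; log.append((z,round(F[0],1)))
print(log)
move_l([x,y,.16],R,feed=.15); 
s=sense();print(s["time_s"],s["wrist_force"])
p,d=camera("wrist"); s=sense(); np.savez("after1.npz",p=p,d=d,position=s["position"],tcp_rot=s["tcp_rot"])
p,d=camera("side"); cv2.imwrite("pics/s2.png",cv2.resize(p[195:295,280:390,::-1],None,fx=5,fy=5,interpolation=cv2.INTER_CUBIC))
E
```

```text
(92.0, np.float64(91.8), np.float64(3.0)) (89.0, np.float64(88.9), np.float64(4.2))
[0.56101087 0.01223746 0.08886687] [-1.16911574 -0.8239458   4.20292374] 23.1083
[(0.094, np.float64(3.7)), (0.096, np.float64(3.1)), (0.097, np.float64(3.5)), (0.098, np.float64(2.8)), (0.099, np.float64(-1.0)), (0.1, np.float64(-0.6)), (0.101, np.float64(0.2)), (0.102, np.float64(0.8))]
26.5083 [ 0.29205878  0.15128651 -0.46079138]
```

View pics/s2.png

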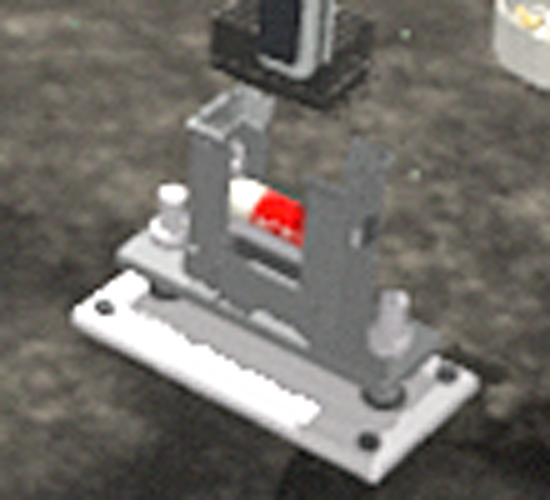

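Cell 2 is caught level under the lips. On backing off, the force vanished at TCP 98–99 mm, so the lip line is near z 73.5 mm (h about 13.5 mm) and the two-cell bottom should be at TCP about 96.5 mm. Next is cell 1.

```bash
python3 - <<'E'
from press import *
move_l([.5611,.0123,.19],feed=.2)
R=Rdown(-0.465); x,y=.5884,.2866
command_gripper(.045,25)
movep([x,y,.12],R); 
print(move_l([x,y,.0275],R,feed=.09,until_force=4)); s=sense();print(s["position"])
command_gripper(0.0,25); s=sense();print(s["finger_gap"],s["position"])
p0=s["position"]; move_l([p0[0],p0[1],.06]); move_l([p0[0],p0[1],.18],feed=.25); sleep(.2)
s=sense(); p,d=camera("wrist"); X=(cloud("wrist",d,s)-s["position"])@s["tcp_rot"]
C=X[225:335,272:282].reshape(-1,3); C=C[(C[:,2]<.03)&(C[:,2]>.008)&(abs(C[:,0])<.04)]
print("x ext",np.percentile(C[:,0],[.5,99.5]),"top z ends",np.median(C[C[:,0]<-.01][:,2]),np.median(C[(C[:,0]>.01)&(C[:,0]<.022)][:,2]))
r=p[240,250:305].max(1); c=np.nonzero(r>100)[0]+250; print(c.min(),c.max()); cv2.imwrite("pics/held2.png",p[:,:,::-1])
R=Rdown(0.084); x,y=.5613,.0123
movep([x,y,.18],R); s=sense(); print(s["position"],s["time_s"])
E
```

```text
False
[0.58884693 0.28697229 0.02820163]
0.013649785253485673 [0.58880434 0.28676484 0.02815402]
x ext [-0.02299897  0.02509545] top z ends 0.01329043798544246 0.01330048179337542
262 289
[0.5615708  0.01357226 0.18019367] 32.375
```

View pics/held2.png

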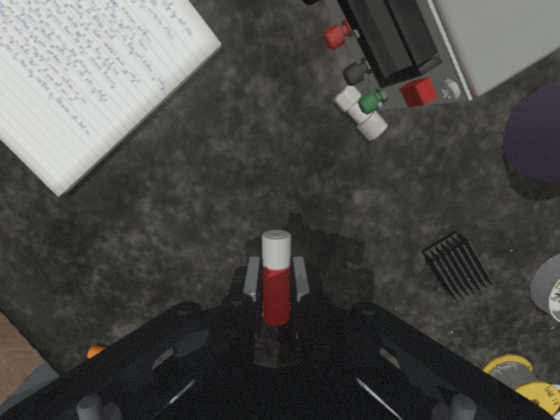

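Cell 1 is held the same way (262–289 across, 231–325 along). I'll insert and press it now.

```bash
python3 - <<'E'
from press import *
R=Rdown(0.084); x,y=.5613,.0121
move_l([x,y,.138],R,feed=.12); sleep(.2)
hit=move_l([x,y,.105],R,feed=.03,until_force=2.5)
s=sense(); print(hit,s["position"],s["wrist_force"],s["time_s"])
if not hit or not .107<s["position"][2]<.1145: raise SystemExit("unexpected")
x=.5611;y=.0123
command_gripper(.032,25); move_l([x,y,.150],R,feed=.12); command_gripper(0,25)
sleep(.15); print(sense()["wrist_force"])
move_l([x,y,.128],R,feed=.06,until_force=4)
press(x,y,R,.126,.100,step=.002)
E
```

```text
True [0.56104636 0.01265634 0.11113201] [1.65468638 0.7074348  1.18920228] 33.9
[ 0.44134512  0.27848171 -0.28641652]
(126.0, np.float64(126.1), np.float64(-0.4)) (124.0, np.float64(123.9), np.float64(0.2)) (122.0, np.float64(122.2), np.float64(1.4)) (120.0, np.float64(120.2), np.float64(3.8)) (118.0, np.float64(117.9), np.float64(1.1)) (116.0, np.float64(115.8), np.float64(0.3)) (114.0, np.float64(113.8), np.float64(1.3)) (112.0, np.float64(111.8), np.float64(2.2)) (110.0, np.float64(109.8), np.float64(1.7)) (108.0, np.float64(107.8), np.float64(2.3)) (106.0, np.float64(105.8), np.float64(1.9)) (104.0, np.float64(103.8), np.float64(2.1)) (102.0, np.float64(101.8), np.float64(2.8)) (100.0, np.float64(99.9), np.float64(3.0))
[0.56113611 0.01233346 0.09991399] [ 1.32705976 -0.21945548  2.97280609] 39.2667
```

```bash
python3 - <<'E'
from press import *
R=Rdown(0.084); x,y=.5611,.0123
log=[]; z=.0995
while z>.0950:
    hit=move_l([x,y,z],R,feed=.01,until_force=5); sleep(.08); s=sense(); f=s["wrist_force"][2]
    log.append((round(z*1e3,1),float(round(s["position"][2]*1e3,2)),float(round(f,1))))
    if hit or f>8: break
    z-=.0004
print(hit,log,s["time_s"])
E
```

```text
False [(99.5, 99.59, 3.9), (99.1, 99.19, 4.8), (98.7, 98.61, 4.4), (98.3, 98.29, 3.9), (97.9, 97.88, 3.5), (97.5, 97.48, 4.4), (97.1, 97.12, 3.7), (96.7, 96.7, 3.9), (96.3, 96.3, 3.8), (95.9, 95.91, 4.5), (95.5, 95.48, 4.3), (95.1, 95.27, 5.5)] 43.2667
```

```bash
python3 - <<'E'
from press import *
R=Rdown(0.084); x,y=.5611,.0123
log=[]; z=.0949
while z>.0930:
    hit=move_l([x,y,z],R,feed=.01,until_force=5); sleep(.1); s=sense(); f=s["wrist_force"][2]
    log.append((round(z*1e3,1),float(round(s["position"][2]*1e3,2)),float(round(f,1))))
    if hit or f>8: break
    z-=.0003
print(hit,log,s["time_s"])
if hit or f>8:
    b=[]
    for zz in (.0965,.0975,.0985,.0995,.1005):
        move_l([x,y,zz],R,feed=.02); sleep(.1); b.append((zz,float(round(sense()["wrist_force"][2],1))))
    print(b); move_l([x,y,.17],R,feed=.15); sleep(.1)
    p,d=camera("side"); a=cv2.resize(p[195:295,280:390,::-1],None,fx=4,fy=4,interpolation=cv2.INTER_CUBIC)
    s=sense(); w,d=camera("wrist"); X=cloud("wrist",d,s)
    np.savez("after2.npz",p=w,d=d,position=s["position"],tcp_rot=s["tcp_rot"])
    c=cv2.resize(w[130:280,220:335,::-1],(360,400)[::1],interpolation=cv2.INTER_CUBIC)
    cv2.imwrite("pics/fin.png",np.hstack([a,c])); print(s["time_s"])
E
```

```text
False [(94.9, 95.18, 6.4), (94.6, 95.07, 8.3)] 43.9667
[(0.0965, 4.6), (0.0975, 4.7), (0.0985, 4.0), (0.0995, -0.0), (0.1005, 0.4)]
46.4833
```

View pics/fin.png

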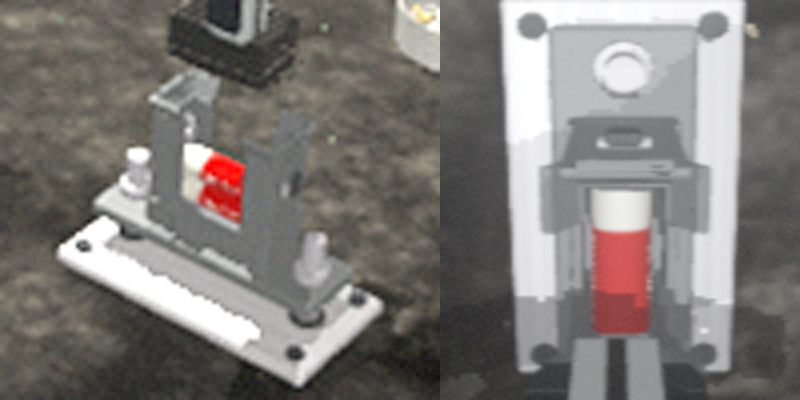

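Both pictures show the cells stacked level in the magazine. The contact force again vanished at the lip line (TCP 98.5–99.5 mm), so the upper cell is caught. The firm bottom was felt at 8.3 N and I backed off there. Handing in.

```bash
python3 -c "
from rig import *
print(finish_job())"
```

```text
the job is handed in; nothing more can be done
None
```

Both cells are stacked level in the magazine and caught under the lips; I stopped pressing at 8.3 N on the firm bottom, left everything else alone, and handed the job in at about 46.5 s.

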